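# Set the saw guard for the blank and slide the blank home

### The job

A wooden blank lies in the channel of the sawing jig. By its handle, raise the guard to the lowest notch at which it clears that blank and ease it down onto the pawl so that it is held there, never letting it drop or forcing it down; then slide the blank along the channel, under the guard, until its end is fully home against the end stop. Leave the spare blanks and all the other things where they are.

Things in the scene. Friction and masses are not known exactly. Their poses are not given: they have to be found in the camera images.
- jig: Sawing jig fixed to the table, turned up to 0.2 rad: a grey board 270 x 410 mm, its top (the deck) 20 mm above the table. Origin on the underside, midway across the channel; +y along the channel to the end stop, +x away from the robot, z up. The deck spans x = -45 to 225, y = -280 to 130 mm. Spare blanks lie on it behind the fence, about x = 105 and 180, y = -160 mm.
- channel (a point): Point on the deck in the middle of the channel's width, at jig x = 0, y = -100 mm. The channel is 53 mm wide, from jig x = -26.5 to 26.5 mm, between a low wooden lip (10 mm high, on the robot's side) and a wooden fence (24 mm high, far side). It is open at its -y end and closed at y = 70 mm by the end stop.
- end_stop (a point): Foot of the end stop's face in the middle of the channel, on the deck: jig x = 0, y = 70, z = 20 mm. The stop is a steel block 26 mm high and 20 mm thick; its face looks to -y of the jig.
- mast_top (a point): Top of the steel mast, 24 mm square, that stands behind the fence at jig x = 100, y = 20 mm, 300 mm above the table, and carries the guard. Beside it, at y = 92 mm, a thinner post carries the catch block with the spring pawl. The block is clamped at a different height each time: the first notch holds the guard's underside anywhere from 32 to 48 mm above the deck, each further notch 24 mm higher.
- guard (a joint): Height in m of the guard above its lowest position; 0 at the start, at most 0.125. The guard (0.5 kg) slides vertically; lifting takes 5 to 6 N, up to 6 N more while a pin of its rack rides over the sprung pawl. On the way down the next pin lands on the pawl, which then bears the weight (a notch) and cannot be passed downwards: too high cannot be undone. Let go above a notch, the guard drops.
- guard_handle (a point): Centre of the guard's handle, a wooden bar 90 mm long along jig x, 20 mm wide along jig y, 18 mm high, its underside 34 mm clear of the arm below; both sides are free, so it can be pinched across its 20 mm from above. At jig x = -60, y = 20 mm, 63 mm above the guard's underside; rises with the guard.
- guard_edge (a point): Middle of the guard's flat underside, over the channel at jig x = 0, y = 20 mm: 20 mm above the deck when the joint reads 0. It is the foot of an aluminium shoe 90 mm (jig x) by 44 mm (jig y). The lowest notch that clears a blank leaves a gap of 4 to 20 mm over it, the next one 28 mm or more.
- blank_28_mid (a point): Centre of the thin blank, a pale wooden bar 180 mm long (its y axis), 45 mm wide (x) and 28 mm thick (z, up); 0.14 kg, give or take 30 %. Any of the three blanks may be the one in the channel; the other two are spares behind the fence. The one in the channel starts along it, its leading end at jig y = -35 to -75 mm.
- blank_52_mid (a point): Centre of the middle blank, a pale wooden bar 180 mm long (its y axis), 45 mm wide (x) and 52 mm thick (z, up); 0.25 kg, give or take 30 %. Any of the three blanks may be the one in the channel; the other two are spares behind the fence. The one in the channel starts along it, its leading end at jig y = -35 to -75 mm.
- blank_76_mid (a point): Centre of the thick blank, a pale wooden bar 180 mm long (its y axis), 45 mm wide (x) and 76 mm thick (z, up); 0.37 kg, give or take 30 %. Any of the three blanks may be the one in the channel; the other two are spares behind the fence. The one in the channel starts along it, its leading end at jig y = -35 to -75 mm.
- try_square_mid (a point): Small try square lying on the jig's deck behind the end stop, dark wooden stock 75 x 18 x 14 mm with a thin steel blade. Point at its middle. Leave it alone.
- mallet_mid (a point): Carver's round mallet standing on its head on the table to the right, 84 mm across, 215 mm tall. Point at its middle. Leave it alone.
- chisel_mid (a point): Chisel lying on the table to the right, wooden handle and steel blade, 240 mm long. Point at its middle. Leave it alone.
- file_mid (a point): Flat file with a wooden handle lying on the table to the left, 270 mm long. Point at its middle. Leave it alone.
- glue_bottle_mid (a point): White bottle standing on the table to the right, 64 mm across, 160 mm tall. Point at its middle. Leave it alone.
- offcut_mid (a point): Dark wooden off-cut on the table to the left, 90 x 60 x 45 mm. Point at its middle. Leave it alone.
There are look-alikes about, which are no part of the job. Leave any pink, purple or red look-alike of the part that bears blank_28_mid alone.

How it is judged:
On the way:
1. the guard stands, let go, on the lowest notch that clears the blank in the channel (((z of guard_edge in the frame of blank_28_mid between 0.016 and 0.0385 m and x of blank_28_mid in the frame of jig between -0.01 and 0.01 m and z of blank_28_mid in the frame of jig between 0.031 and 0.037 m and y of blank_28_mid in the frame of jig between -0.2 and -0.015 m) or (z of guard_edge in the frame of blank_52_mid between 0.028 and 0.0505 m and x of blank_52_mid in the frame of jig between -0.01 and 0.01 m and z of blank_52_mid in the frame of jig between 0.043 and 0.049 m and y of blank_52_mid in the frame of jig between -0.2 and -0.015 m) or (z of guard_edge in the frame of blank_76_mid between 0.04 and 0.0625 m and x of blank_76_mid in the frame of jig between -0.01 and 0.01 m and z of blank_76_mid in the frame of jig between 0.055 and 0.061 m and y of blank_76_mid in the frame of jig between -0.2 and -0.015 m)) and velocity of joint guard between -0.01 and 0.01 m/s and contact force between the fingers and anything else below 0.5 N), for 0.2 s.
At the end, for the whole second after the job is handed in: The blank from the channel lies flat in it, at rest, within 3.5 mm of the end stop and 0.08 rad of the channel; the guard rests on its pawl, its underside 2 to 24.5 mm above that blank (the lowest clearing notch); the spare blanks are within 15 mm of where they started (((z of guard_edge in the frame of blank_28_mid between 0.016 and 0.0385 m and x of blank_28_mid in the frame of jig between -0.01 and 0.01 m and z of blank_28_mid in the frame of jig between 0.031 and 0.037 m and y of blank_28_mid in the frame of jig between -0.0235 and -0.018 m and angle between the y axis of blank_28_mid and the y axis of jig, either way round below 0.08 rad and linear speed of blank_28 below 0.01 m/s and distance of each of blank_52_mid, blank_76_mid from where it was at the start of the episode below 0.015 m) or (z of guard_edge in the frame of blank_52_mid between 0.028 and 0.0505 m and x of blank_52_mid in the frame of jig between -0.01 and 0.01 m and z of blank_52_mid in the frame of jig between 0.043 and 0.049 m and y of blank_52_mid in the frame of jig between -0.0235 and -0.018 m and angle between the y axis of blank_52_mid and the y axis of jig, either way round below 0.08 rad and linear speed of blank_52 below 0.01 m/s and distance of each of blank_28_mid, blank_76_mid from where it was at the start of the episode below 0.015 m) or (z of guard_edge in the frame of blank_76_mid between 0.04 and 0.0625 m and x of blank_76_mid in the frame of jig between -0.01 and 0.01 m and z of blank_76_mid in the frame of jig between 0.055 and 0.061 m and y of blank_76_mid in the frame of jig between -0.0235 and -0.018 m and angle between the y axis of blank_76_mid and the y axis of jig, either way round below 0.08 rad and linear speed of blank_76 below 0.01 m/s and distance of each of blank_28_mid, blank_52_mid from where it was at the start of the episode below 0.015 m)) and velocity of joint guard between -0.01 and 0.01 m/s); the robot touches nothing.
It fails at once if the guard drops (falls faster than 0.25 m/s) (velocity of joint guard below -0.25 m/s).
It fails at once if the guard is forced down on its pawl (over 30 N) (contact force between pawl_c0 and anything else above 30 N).
It fails at once if another thing on the bench is moved by more than 25 mm (distance of any of try_square_mid, mallet_mid, chisel_mid, file_mid, glue_bottle_mid, offcut_mid from where it was at the start of the episode above 0.025 m).
It also fails if it takes over 56 s, if anything falls off the work surface, if the arm or the gripper's body presses on something with over 40 N, if the wrist force passes 120 N, or if a joint passes its speed limit or range.

### The arm

A 6-joint arm with a two-finger parallel gripper is mounted at the origin on the work surface. World frame = base frame: x ahead of the robot, y to its left, z up, the work surface at z = 0. Lengths are in m, angles in rad, forces in N, time in s.
With the tool pointing down it reaches from about 0.35 to 0.85 m from the base axis. Payload 8.1 kg.
Tool frame: the origin (TCP) lies midway between the tips of the shut fingers; the grasp point (between the pads) lies 19 mm behind it; z points along the fingers, y is the direction in which the jaws open and shut (so a half turn about z gives the same grasp; the last joint's range is limited). The gripper opens to 93 mm and grips with 3 to 60 N. Pads are 15 mm wide; open, the fingers measure 128 mm over their backs; the gripper's body (75 mm by 188 mm) begins 65 mm behind the grasp point.
Start: joints at [-1.426, 0.13, 1.488, -0, 1.523, -0.085], TCP at [0.137, -0.584, 0.219] pointing down, gripper open.
Joint ranges: [-2.96, 2.96], [-0.89, 2.26], [0.02, 2.5], [-1.34, 4.48], [0, 2.73], [-2.66, 2.66]. Speed limits (rad/s): [2.39, 2.39, 2.79, 3.14, 3.14, 3.14].

### API

Orientations are given as a rotation vector (axis times angle).
In Python, from plant import robot, optics, ticket gives the robot as it stands.
- The arm moves only by the tool send_rows, never from a script. Its argument "targets" is a list of rows, each a list of 3 entries, a list of its own where there are three numbers: the opening, from -1 (shut) to 1 (fully open), then the shift along the tool's x, y, z in mm, then the turn about the tool's z in rad. A call has 1 to 12 rows; each row shifts and turns the commanded pose from where the row before left it, along the tool's axes as they then stand; what a row does not reach is not made up. A row lasts 1/10 s, in which the tool goes at most 50 mm and 8.59 degrees, less where a joint would pass 70% of its speed; a pose out of reach is approached as far as the arm can. A call with a gripper value outside its range is refused whole. The fingers move at their own pace and stop on an object; "newtons" is the grip in N (left out, the last holds). Time passes only in rows, so rows that do not move let the fingers close. It gives the time, the measured TCP pose, the force and the opening at its end, in the units of the state.
- robot.read_state(): the state, without advancing time (a new reading comes with each control period).
- optics.read_camera(name): name is "side" or "top" or "wrist"; returns a dict with "color" (420x560x3 uint8, red, green, blue), "K" (3x3 intrinsics, pixels), "position" and "orientation" of the camera in the world. Camera axes: x right, y up, looking along -z (the intrinsics and any distortion apply to the point x, -y, -z); pixel columns grow to the right and rows downward; lengths in m; the calibration is good to about 2 mm. The wrist camera is an equidistant fisheye: a pixel r from the principal point sees the ray r / f radians off the axis. A picture is of the moment at which its call begins. There is no depth.
- ticket.close_job(): hands the job in, once; it reports no verdict.
Trained networks look in the newest picture that a camera, given by its name, has taken for a name from the list of things; names that differ only in an ending like _2 or _b are one class to them, and where a whole thing is asked for, a point or a joint stands for the part that bears it (a point fixed in the world has none). Each returns a list of dicts, best first, with "confidence" (0 to 1); they miss things now and then, are a little off and sometimes report something else, mostly with a low value. They report only what shows in the picture. A call takes as long as a camera call. They do not tell look-alikes from the thing itself.
- optics.cut_out(camera, name): "region" (420x560 bool, what is visible of it) and "point" ([column, row] in pixels, amid what is visible of it).
The state is a dict: "t": time; "q": joint angles; "dq": joint speeds; "joint_torque": joint torques, N m; "tool_pos": TCP position; "orientation": TCP orientation; "force": force on the tool from outside, world axes, zero at the start; "wrist_torque": the same for the moment, N m; "opening": finger opening in m.
Only numpy, scipy, OpenCV 4.12 (cv2) and the standard library are available. Lean on these libraries where they do the work, as an engineer would, in place of code of your own. Each camera call takes 0.05 s, during which the arm holds its last target.

## Working session

There is one attempt and no reset: what is moved stays moved. The work goes in short steps, Python scripts to look and compute and a tool call to move; the robot and the scene stay as the last step left them, time stands still between calls to the robot, and variables do not carry over. Pictures are saved under pics/ and viewed, and the job is handed in when it is done.

Besides the shell and the picture viewer there is one more tool, called after ">>>" by a JSON object that holds its "method" and its "body", one argument or row to a line. send_rows: Moves the arm, as the interface text tells. Its arguments: {"type":"object","properties":{"targets":{"type":"array","items":{"type":"array"}},"newtons":{"type":"number"}},"required":["targets"]}

```bash
mkdir -p pics; ls; cat > h.py <<'E'
import numpy as np,cv2
from scipy.spatial.transform import Rotation as R
from plant import robot, optics, ticket
def snap(n,f):
    c=optics.read_camera(n); cv2.imwrite('pics/'+f,cv2.cvtColor(c['color'],cv2.COLOR_RGB2BGR)); return c
def rot(c):
    o=np.array(c['orientation'],float)
    return o if o.shape==(3,3) else R.from_rotvec(o).as_matrix() if o.size==3 else R.from_quat(o).as_matrix()
def proj(c,P):
    P=np.atleast_2d(P); q=(P-np.array(c['position']))@rot(c); K=np.array(c['K'])
    return np.c_[K[0,2]+K[0,0]*q[:,0]/-q[:,2], K[1,2]+K[1,1]*(-q[:,1])/-q[:,2]]
def ray(c,u,v):
    K=np.array(c['K']); d=np.array([(u-K[0,2])/K[0,0],-(v-K[1,2])/K[1,1],-1]); return np.array(c['position']),rot(c)@d
def atz(c,u,v,z):
    p,d=ray(c,u,v); return p+d*(z-p[2])/d[2]
E
python3 - <<'E'
from h import *
for n in ['side','top','wrist']:
    c=snap(n,n+'0.png'); print(n,c['position'],c['orientation'],np.array(c['K']).tolist(),[k for k in c])
print(robot.read_state())
E
```

```text
pics
side [0.38221757 1.05954264 1.36159499] [ 0.07895119 -1.06816501 -2.77221376] [[543.5579303270732, 0.0, 287.28668887197887], [0.0, 543.5579303270732, 207.76898948844675], [0.0, 0.0, 1.0]] ['color', 'K', 'position', 'orientation']
top [0.4743015  0.01182923 1.6837829 ] [ 0.03490648 -0.05463189 -1.55147761] [[446.82477126055835, 0.0, 285.83149206443807], [0.0, 446.82477126055835, 216.6229666304422], [0.0, 0.0, 1.0]] ['color', 'K', 'position', 'orientation']
wrist [ 0.20297197 -0.56828122  0.38417832] [-0.20900417  0.16912077 -1.33266908] [[325.19226210127806, 0.0, 284.30121744994125], [0.0, 325.19226210127806, 208.1395289557599], [0.0, 0.0, 1.0]] ['color', 'K', 'position', 'orientation']
{'t': 0.15, 'q': array([-1.42636777e+00,  1.31004622e-01,  1.48900100e+00,  1.28182978e-05,
        1.52301689e+00, -8.53611569e-02]), 'dq': array([-0.00182308, -0.00012584, -0.00338497,  0.00045984,  0.00113697,
        0.00038566]), 'joint_torque': array([-1.08062333e-03, -5.60473680e+01, -4.92334628e+01,  7.67494692e-02,
        3.06472101e-02, -6.71669159e-05]), 'tool_pos': array([ 0.1366502 , -0.58378648,  0.21783376]), 'orientation': array([-3.11945956e+00, -3.59994350e-01,  4.62003479e-05]), 'force': array([-0.27900062, -0.36426147,  0.35974293]), 'wrist_torque': array([-0.04098676, -0.01827502,  0.03346759]), 'opening': 0.09285216276420326}
```

View pics/side0.png

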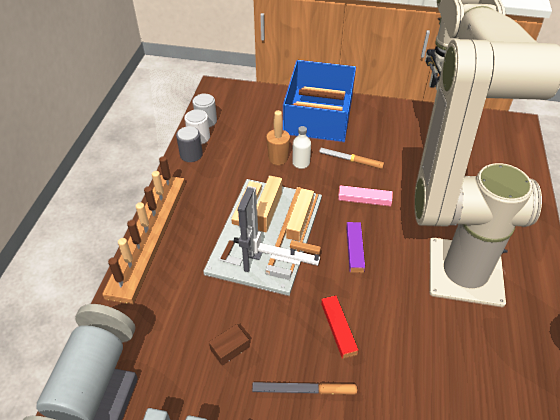

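View pics/top0.png

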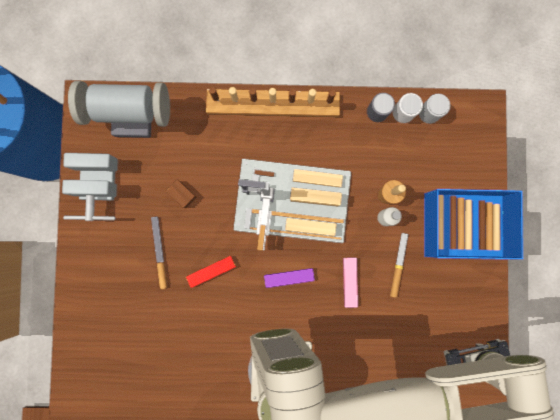

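View pics/wrist0.png

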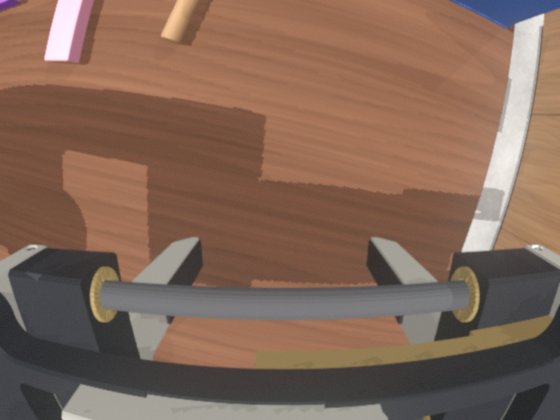

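```bash
python3 - <<'E'
from h import *
for n in ['side','top']:
    c=optics.read_camera(n)
    for k in ['jig','channel','end_stop','mast_top','guard','guard_handle','guard_edge','blank_28_mid','blank_52_mid','blank_76_mid']:
        try:
            for d in optics.cut_out(n,k)[:3]:
                ys,xs=np.nonzero(d['region']); print(n,k,round(d['confidence'],2),np.round(d['point'],1),len(xs),(xs.min(),xs.max(),ys.min(),ys.max()) if len(xs) else '')
        except Exception as e: print(n,k,e)
E
```

```text
side jig 0.75 [263.7 247.9] 6654 (np.int64(205), np.int64(320), np.int64(180), np.int64(293))
side jig 0.36 [300.1 213.8] 876 (np.int64(286), np.int64(313), np.int64(189), np.int64(240))
side channel 0.87 [266.9 247.5] 6992 (np.int64(204), np.int64(321), np.int64(180), np.int64(294))
side end_stop 0.79 [262.4 245.9] 6959 (np.int64(204), np.int64(321), np.int64(179), np.int64(294))
side end_stop 0.24 [252.  185.4] 191 (np.int64(232), np.int64(261), np.int64(181), np.int64(224))
side mast_top 0.75 [261.1 250.2] 6710 (np.int64(205), np.int64(320), np.int64(180), np.int64(294))
side guard 0.88 [291.4 252.3] 1108 (np.int64(249), np.int64(320), np.int64(227), np.int64(263))
side guard_handle 0.74 [288.  253.6] 1093 (np.int64(248), np.int64(319), np.int64(226), np.int64(263))
side guard_edge 0.73 [288.7 251.5] 1070 (np.int64(248), np.int64(320), np.int64(226), np.int64(263))
side guard_edge 0.7 [229.5 257.5] 276 (np.int64(220), np.int64(241), np.int64(239), np.int64(264))
side blank_28_mid 0.8 [337.6 325.9] 1105 (np.int64(321), np.int64(357), np.int64(296), np.int64(357))
side blank_28_mid 
[... 1167 characters left out ...]
 guard_handle 0.98 [264.9 220.1] 478 (np.int64(258), np.int64(272), np.int64(190), np.int64(248))
top guard_edge 0.71 [264.8 221.2] 519 (np.int64(257), np.int64(272), np.int64(189), np.int64(249))
top blank_28_mid 0.91 [209.3 269.4] 614 (np.int64(187), np.int64(235), np.int64(256), np.int64(286))
top blank_28_mid 0.9 [349.4 279.9] 677 (np.int64(342), np.int64(357), np.int64(258), np.int64(306))
top blank_28_mid 0.84 [314.8 178. ] 617 (np.int64(293), np.int64(341), np.int64(169), np.int64(186))
top blank_52_mid 0.93 [312.7 224.9] 660 (np.int64(285), np.int64(335), np.int64(218), np.int64(235))
top blank_76_mid 0.92 [311.7 197.2] 751 (np.int64(289), np.int64(340), np.int64(187), np.int64(206))
```

The side view shows the jig at about (205–320, 180–293). The top view shows it at (234–350, 159–249), with the handle near (262, 240). The blank in the channel looks like the 52 mm one. The red, purple and pink look-alikes lie in front of the jig. I'll zoom in to get the corners.

```bash
python3 - <<'E'
import cv2
a=cv2.imread('pics/top0.png')[150:260,225:360]; cv2.imwrite('pics/topz.png',cv2.resize(a,None,fx=5.5,fy=5.4,interpolation=cv2.INTER_CUBIC))
a=cv2.imread('pics/side0.png')[170:300,195:335]; cv2.imwrite('pics/sidez.png',cv2.resize(a,None,fx=4.5,fy=4.5,interpolation=cv2.INTER_CUBIC))
E
```

```text
(no output)
```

View pics/topz.png

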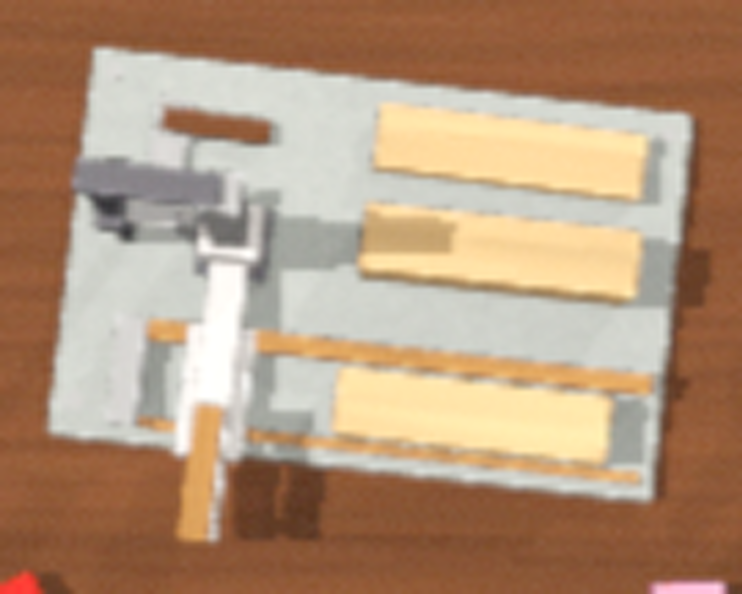

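View pics/sidez.png

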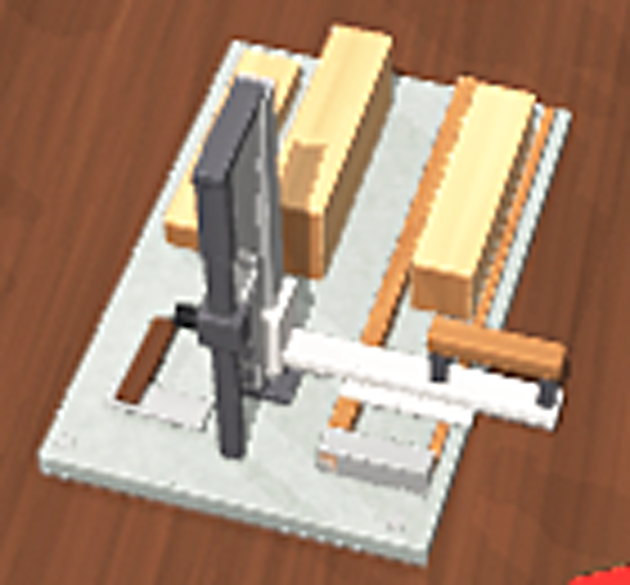

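```bash
python3 - <<'E'
from h import *
from scipy.optimize import least_squares
import json
ct=optics.read_camera('top'); cs=optics.read_camera('side')
J=np.array([[225,130,20],[225,-280,20],[-45,-280,20],[-45,130,20]])/1e3
T=np.array([[242.3,158.7],[350.8,171.5],[343.7,242.2],[234.1,230.4]])
S=np.array([[204.3,271.1],[247.9,179.3],[322.1,194.9],[290.1,291.1]])
def W(p,Q): c,s=np.cos(p[2]),np.sin(p[2]); return Q@np.array([[c,-s,0],[s,c,0],[0,0,1]]).T+[p[0],p[1],0]
for w in [(1,1),(1,0),(0,1)]:
    r=least_squares(lambda p:np.r_[w[0]*(proj(ct,W(p,J))-T).ravel(),w[1]*(proj(cs,W(p,J))-S).ravel()],[.5,0,0])
    print(w,r.x,np.round(r.fun,1))
    if w==(1,1): p=r.x
json.dump(list(p),open('jig.json','w'))
def inv(X): c,s=np.cos(p[2]),np.sin(p[2]); d=X-np.array([p[0],p[1],0]); return np.array([c*d[0]+s*d[1],-s*d[0]+c*d[1],d[2]])
# blank top corners in top/side
for n,c,pts in [('top',ct,[(335,365),(330,430),(613,397),(608,462)]),('side',cs,[(415,262),(475,275),(535,93),(463,77)])]:
  for u,v in pts:
    q=(225+u/5.5,150+v/5.4) if n=='top' else (195+u/4.5,170+v/4.5)
    print(n,np.round(1e3*inv(atz(c,*q,.072)),1))
for nm,Q in [('handle',[-60,20,103]),('hend',[-105,20,112]),('mast',[100,20,300]),('stop',[0,70,46])]:
    w=W(p,np.array([Q])/1e3); a=proj(ct,w)[0];b=proj(cs,w)[0]; print(nm,w.round(4),((a-[225,150])*[5.5,5.4]).round(),((b-[195,170])*4.5).round())
s=robot.read_state(); M=R.from_rotvec(s['orientation']).as_matrix()
print('toolx heading',np.arctan2(M[1,0],M[0,0]),M.round(3))
E
```

```text
(1, 1) [ 0.54648051  0.05221091 -0.09450009] [-0.3  0.4 -0.4  0.  -0.9  0.8 -0.7  0.2 -0.5 -0.8 -0.9 -1.3  0.1 -1.3
  0.3  0.2]
(1, 0) [ 0.54766994  0.04979465 -0.09180849] [ 0.1  0.2  0.1 -0.5 -0.2  0.3 -0.1 -0.  -0.  -0.  -0.  -0.  -0.  -0.
  0.  -0. ]
(0, 1) [ 0.54537962  0.05508802 -0.09727864] [-0.   0.  -0.   0.  -0.   0.  -0.   0.  -0.4 -0.1 -0.5 -0.8  0.6 -0.6
  0.4  1. ]
top [ 22.3 -58.3  72. ]
top [-21.3 -60.   72. ]
top [  21.7 -242.3   72. ]
top [ -21.9 -243.7   72. ]
side [ 17.3 -56.5  72. ]
side [-25.3 -56.7  72. ]
side [ -23.8 -236.1   72. ]
side [  31.  -237.2   72. ]
handle [[0.4886 0.0778 0.103 ]] [200. 474.] [498. 343.]
hend [[0.4438 0.082  0.112 ]] [191. 543.] [566. 350.]
mast [[0.6479 0.0627 0.3   ]] [218. 194.] [253.  84.]
stop [[0.5531 0.1219 0.046 ]] [139. 378.] [388. 434.]
toolx heading 0.22980942920163508 [[ 0.974  0.228 -0.   ]
 [ 0.228 -0.974  0.   ]
 [-0.    -0.    -1.   ]]
```

>>> {"method": "send_rows", "body": {
  "targets": [
    [1,[0,0,0],0.108],
    [1,[0,0,0],0.108],
    [1,[0,0,0],0.108],
    [1,[14.4,-34.6,0],0],
    [1,[14.4,-34.6,0],0],
    [1,[14.4,-34.6,0],0],
    [1,[14.4,-34.6,0],0],
    [1,[14.4,-34.6,0],0],
    [1,[14.4,-34.6,0],0],
    [1,[14.4,-34.6,0],0],
    [1,[14.4,-34.6,0],0],
    [1,[14.4,-34.6,0],0]
  ]
}}

```text
t: 2.55
tool_pos: [0.2955, -0.2851, 0.2188]
orientation: [3.138, -0.148, 0.001]
force: [0.7, -0.2, -0.2]
opening: 0.0933
```

>>> {"method": "send_rows", "body": {
  "targets": [
    [1,[14.4,-34.6,0],0],
    [1,[14.4,-34.6,0],0],
    [1,[14.4,-34.6,0],0],
    [1,[14.4,-34.6,0],0],
    [1,[14.4,-34.6,0],0],
    [1,[14.4,-34.6,0],0],
    [1,[14.4,-34.6,0],0],
    [1,[14.4,-34.6,0],0],
    [1,[14.4,-34.6,0],0],
    [1,[14.4,-34.6,0],0],
    [1,[14.4,-34.6,0],0],
    [1,[0,0,0],0]
  ]
}}

```text
t: 3.75
tool_pos: [0.4895, 0.0811, 0.2185]
orientation: [-3.137, 0.142, -0.0]
force: [-0.1, -1.0, -0.4]
opening: 0.0928
```

```bash
cat >> h.py <<'E'
import json
def jp():
    p=json.load(open('jig.json')); s=robot.read_state(); M=R.from_rotvec(s['orientation']).as_matrix()
    c,sn=np.cos(p[2]),np.sin(p[2]); d=s['tool_pos']-np.array([p[0],p[1],0])
    print('t',round(s['t'],2),'jig pos mm',np.round(1e3*np.array([c*d[0]+sn*d[1],-sn*d[0]+c*d[1],d[2]]),1),'heading err',round(np.arctan2(M[1,0],M[0,0])-p[2],4),'F',np.round(s['force'],2),'op',round(s['opening']*1e3,1),'tilt',M[:,2].round(3))
E
python3 - <<'E'
from h import *
jp()
snap('wrist','w1.png')
E
```

```text
t 3.75 jig pos mm [-59.4  23.4 218.5] heading err 0.0039 F [-0.08 -1.03 -0.41] op 92.8 tilt [ 0.     0.001 -1.   ]
```

View pics/w1.png

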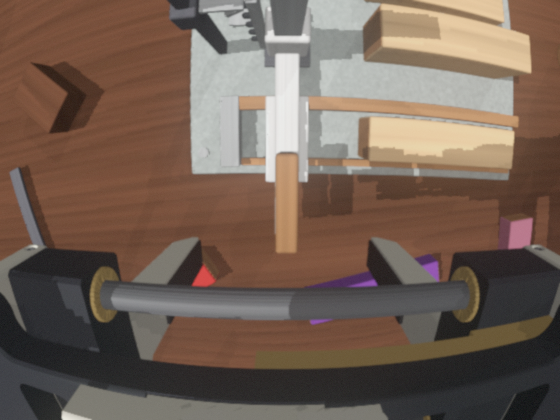

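```bash
cat >> h.py <<'E'
def wrist_at(c,u,v,z):
    K=np.array(c['K']); d=np.array([u-K[0,2],v-K[1,2]]); r=np.hypot(*d); th=r/K[0,0]; e=d/max(r,1e-9)
    v_=np.array([np.sin(th)*e[0],-np.sin(th)*e[1],-np.cos(th)]); w=rot(c)@v_; P=np.array(c['position']); return P+w*(z-P[2])/w[2]
def tojig(X):
    p=json.load(open('jig.json'));c,s=np.cos(p[2]),np.sin(p[2]);d=X-np.array([p[0],p[1],0]);return np.array([c*d[0]+s*d[1],-s*d[0]+c*d[1],d[2]])
E
python3 - <<'E'
from h import *
c=optics.read_camera('wrist')
for n,u,v,z in [('handle BL',276,251,.112),('BR',297,251,.112),('TL',275,153,.112),('TR',298,153,.112),('deck BL',192,173,.02),('blank nearlead',361,165,.072),('blank nl top',370,118,.072),('stop',238,165,.046),('blank trail',512,166,.072)]:
    print(n,(1e3*tojig(wrist_at(c,u,v,z))).round(1))
E
```

```text
handle BL [-101.5   29.3  112. ]
BR [-101.4   10.3  112. ]
TL [-13.9  29.9 112. ]
TR [-13.8  10.7 112. ]
deck BL [-43.4 129.3  20. ]
blank nearlead [-27.7 -53.3  72. ]
blank nl top [ 19. -61.  72.]
stop [-31.8  70.9  46. ]
blank trail [ -20.4 -241.1   72. ]
```

>>> {"method": "send_rows", "body": {
  "newtons": 35,
  "targets": [
    [1,[0,3.4,35],0],
    [1,[0,0,35],0],
    [1,[0,0,35],0],
    [1,[0,0,20],0],
    [1,[0,0,9],0],
    [1,[0,0,0],0],
    [1,[0,0,0],0]
  ]
}}

```text
t: 4.55
tool_pos: [0.489, 0.0738, 0.086]
orientation: [-3.138, 0.149, -0.003]
force: [1.2, -0.8, 0.1]
opening: 0.0932
```

```bash
python3 - <<'E'
from h import *
jp()
snap('wrist','w2.png')
E
```

```text
t 4.55 jig pos mm [-59.3  16.   86. ] heading err -0.0004 F [ 1.22 -0.76  0.06] op 93.2 tilt [ 0.002 -0.    -1.   ]
```

View pics/w2.png

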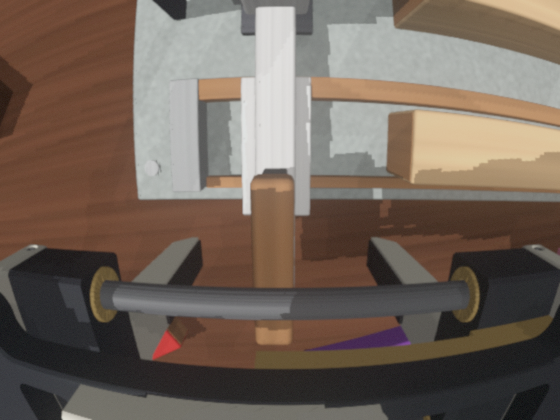

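The handle sits at columns 252–293, about 4 mm to the left of the jaws' middle, which agrees with the pose. I'll shift 4 mm and close.

>>> {"method": "send_rows", "body": {
  "targets": [
    [1,[0,-4,1],0],
    [1,[0,0,0],0],
    [0.2,[0,0,0],0],
    [-0.2,[0,0,0],0],
    [-0.6,[0,0,0],0],
    [-1,[0,0,0],0],
    [-1,[0,0,0],0],
    [-1,[0,0,0],0],
    [-1,[0,0,0],0]
  ]
}}

```text
t: 5.5
tool_pos: [0.4885, 0.0782, 0.0836]
orientation: [3.138, -0.148, -0.0]
force: [0.4, 1.0, -0.8]
opening: 0.0416
```

```bash
python3 -c "
from h import *
jp()"
```

```text
t 5.5 jig pos mm [-60.1  20.4  83.6] heading err 0.0002 F [ 0.38  1.   -0.81] op 41.6 tilt [-0. -0. -1.]
```

>>> {"method": "send_rows", "body": {
  "targets": [
    [-1,[0,0,0],0],
    [-1,[0,0,0],0],
    [-1,[0,0,0],0],
    [-1,[0,0,0],0],
    [-1,[0,0,0],0],
    [-1,[0,0,0],0]
  ]
}}

```text
t: 6.1
tool_pos: [0.4887, 0.0794, 0.0836]
orientation: [-3.136, 0.148, -0.0]
force: [1.1, 6.1, -1.4]
opening: 0.0198
```

```bash
python3 -c "
from h import *
jp()"
```

```text
t 6.1 jig pos mm [-60.1  21.6  83.6] heading err 0.0005 F [ 1.1   6.09 -1.36] op 19.8 tilt [ 0.     0.002 -1.   ]
```

>>> {"method": "send_rows", "body": {
  "targets": [
    [-1,[0,-1,-2],0],
    [-1,[0,0,-2],0],
    [-1,[0,0,-2],0],
    [-1,[0,0,-2],0],
    [-1,[0,0,0],0]
  ]
}}

```text
t: 6.6
tool_pos: [0.4887, 0.0794, 0.0912]
orientation: [-3.138, 0.148, 0.0]
force: [3.5, 3.2, -6.3]
opening: 0.0195
```

>>> {"method": "send_rows", "body": {
  "targets": [
    [-1,[0,0,-3],0],
    [-1,[0,0,0],0]
  ]
}}

```text
t: 6.8
tool_pos: [0.4887, 0.0794, 0.0942]
orientation: [-3.138, 0.148, 0.0]
force: [3.1, 2.2, -6.6]
opening: 0.0196
```

>>> {"method": "send_rows", "body": {
  "targets": [
    [-1,[0,0,-3],0],
    [-1,[0,0,0],0]
  ]
}}

```text
t: 7.0
tool_pos: [0.4886, 0.0794, 0.0978]
orientation: [-3.138, 0.148, 0.0]
force: [0.4, 2.0, -1.6]
opening: 0.0198
```

>>> {"method": "send_rows", "body": {
  "targets": [
    [-1,[0,0,-3],0],
    [-1,[0,0,0],0]
  ]
}}

```text
t: 7.2
tool_pos: [0.4887, 0.0794, 0.1011]
orientation: [-3.138, 0.148, -0.0]
force: [0.0, 4.3, -0.2]
opening: 0.0196
```

>>> {"method": "send_rows", "body": {
  "targets": [
    [-1,[0,0,-3],0],
    [-1,[0,0,0],0]
  ]
}}

```text
t: 7.4
tool_pos: [0.4886, 0.0794, 0.1038]
orientation: [-3.138, 0.148, 0.0]
force: [2.5, 4.8, -4.7]
opening: 0.0199
```

```bash
python3 -c "
from h import *
jp()
snap('side','s3.png');snap('wrist','w3.png');jp()
import cv2
a=cv2.imread('pics/s3.png')[170:300,195:335]; cv2.imwrite('pics/s3z.png',cv2.resize(a,None,fx=4.5,fy=4.5,interpolation=cv2.INTER_CUBIC))"
```

```text
t 7.4 jig pos mm [-60.2  21.6 103.8] heading err 0.0003 F [ 2.5   4.8  -4.72] op 19.9 tilt [ 0.  0. -1.]
t 7.5 jig pos mm [-60.1  21.6 103.6] heading err 0.0004 F [ 2.66  5.42 -4.31] op 19.7 tilt [ 0.  0. -1.]
```

View pics/s3z.png

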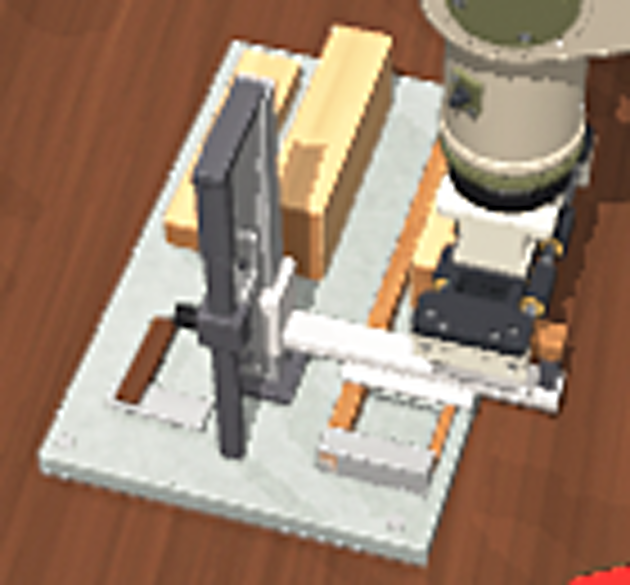

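View pics/w3.png

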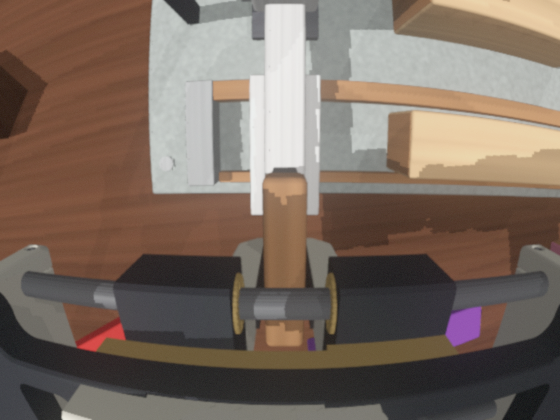

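The force dropped at z ≈ 98–101 mm, which is joint 14–17 and suggests the first pin. I'll keep lifting and watch.

>>> {"method": "send_rows", "body": {
  "targets": [
    [-1,[0,0,-3],0],
    [-1,[0,0,-3],0],
    [-1,[0,0,-3],0],
    [-1,[0,0,0],0]
  ]
}}

```text
t: 7.9
tool_pos: [0.4886, 0.0794, 0.1125]
orientation: [-3.138, 0.148, 0.0]
force: [2.3, 3.8, -4.5]
opening: 0.0196
```

>>> {"method": "send_rows", "body": {
  "targets": [
    [-1,[0,0,-2],0],
    [-1,[0,0,0],0]
  ]
}}

```text
t: 8.1
tool_pos: [0.4886, 0.0794, 0.1142]
orientation: [-3.138, 0.148, 0.0]
force: [3.4, 4.0, -6.5]
opening: 0.0197
```

>>> {"method": "send_rows", "body": {
  "targets": [
    [-1,[0,0,-2],0],
    [-1,[0,0,0],0]
  ]
}}

```text
t: 8.3
tool_pos: [0.4886, 0.0794, 0.1161]
orientation: [-3.138, 0.148, 0.0]
force: [3.6, 6.4, -6.2]
opening: 0.0194
```

>>> {"method": "send_rows", "body": {
  "targets": [
    [-1,[0,0,-2],0],
    [-1,[0,0,0],0]
  ]
}}

```text
t: 8.5
tool_pos: [0.4886, 0.0794, 0.1178]
orientation: [-3.138, 0.148, 0.0]
force: [5.1, 3.8, -7.5]
opening: 0.0195
```

>>> {"method": "send_rows", "body": {
  "targets": [
    [-1,[0,0,-2],0],
    [-1,[0,0,0],0]
  ]
}}

```text
t: 8.7
tool_pos: [0.4886, 0.0794, 0.1204]
orientation: [-3.138, 0.148, 0.0]
force: [2.4, 4.4, -4.3]
opening: 0.0196
```

>>> {"method": "send_rows", "body": {
  "targets": [
    [-1,[0,0,-2],0],
    [-1,[0,0,0],0]
  ]
}}

```text
t: 8.9
tool_pos: [0.4886, 0.0794, 0.1226]
orientation: [-3.138, 0.148, 0.0]
force: [1.3, 4.4, -2.7]
opening: 0.02
```

>>> {"method": "send_rows", "body": {
  "targets": [
    [-1,[0,0,-2],0],
    [-1,[0,0,0],0]
  ]
}}

```text
t: 9.1
tool_pos: [0.4886, 0.0794, 0.1249]
orientation: [-3.138, 0.148, 0.0]
force: [0.6, 4.1, 0.9]
opening: 0.0198
```

>>> {"method": "send_rows", "body": {
  "targets": [
    [-1,[0,0,-2],0],
    [-1,[0,0,0],0]
  ]
}}

```text
t: 9.3
tool_pos: [0.4886, 0.0794, 0.1266]
orientation: [-3.138, 0.148, -0.0]
force: [2.2, 4.9, -4.2]
opening: 0.0195
```

The force dip at z ≈ 125 mm comes 24 mm after the first one, so the second pin has passed. I'll go up 3 mm more, reduce the grip and ease down.

>>> {"method": "send_rows", "body": {
  "newtons": 20,
  "targets": [
    [-1,[0,0,-2],0],
    [-1,[0,0,-1],0],
    [-1,[0,0,0],0],
    [-1,[0,0,0],0]
  ]
}}

```text
t: 9.7
tool_pos: [0.4886, 0.0794, 0.1295]
orientation: [-3.138, 0.148, -0.0]
force: [3.1, 5.1, -3.8]
opening: 0.02
```

>>> {"method": "send_rows", "body": {
  "targets": [
    [-1,[0,0,1],0],
    [-1,[0,0,1],0],
    [-1,[0,0,0],0]
  ]
}}

```text
t: 10.0
tool_pos: [0.4886, 0.0794, 0.1273]
orientation: [-3.138, 0.148, -0.0]
force: [4.3, 5.1, -6.5]
opening: 0.0194
```

>>> {"method": "send_rows", "body": {
  "targets": [
    [-1,[0,0,1],0],
    [-1,[0,0,0],0]
  ]
}}

```text
t: 10.2
tool_pos: [0.4886, 0.0794, 0.1263]
orientation: [-3.138, 0.148, 0.0]
force: [4.2, 4.8, -5.4]
opening: 0.0198
```

>>> {"method": "send_rows", "body": {
  "targets": [
    [-1,[0,0,1],0],
    [-1,[0,0,0],0]
  ]
}}

```text
t: 10.4
tool_pos: [0.4886, 0.0794, 0.1254]
orientation: [-3.138, 0.148, 0.0]
force: [2.8, 5.8, -3.8]
opening: 0.0198
```

>>> {"method": "send_rows", "body": {
  "targets": [
    [-1,[0,0,0.7],0],
    [-1,[0,0,0],0]
  ]
}}

```text
t: 10.6
tool_pos: [0.4886, 0.0794, 0.1251]
orientation: [-3.138, 0.148, 0.0]
force: [0.7, 5.1, -1.7]
opening: 0.02
```

>>> {"method": "send_rows", "body": {
  "targets": [
    [-1,[0,0,0.7],0],
    [-1,[0,0,0],0]
  ]
}}

```text
t: 10.8
tool_pos: [0.4886, 0.0794, 0.1249]
orientation: [-3.138, 0.148, -0.0]
force: [-2.1, 3.9, 2.6]
opening: 0.0199
```

It has landed at z ≈ 124.9 mm, so the joint is about 41 mm and the gap over the blank about 9 mm. I'll relieve it by 0.6 mm and open.

>>> {"method": "send_rows", "body": {
  "targets": [
    [-1,[0,0,-0.5],0],
    [-1,[0,0,0],0]
  ]
}}

```text
t: 11.0
tool_pos: [0.4886, 0.0794, 0.1251]
orientation: [-3.138, 0.148, -0.0]
force: [0.6, 4.8, 0.6]
opening: 0.0205
```

>>> {"method": "send_rows", "body": {
  "newtons": 5,
  "targets": [
    [-1,[0,0,0],0],
    [-0.4,[0,0,0],0],
    [-0.1,[0,0,0],0],
    [0.2,[0,0,0],0],
    [0.4,[0,0,0],0],
    [0.4,[0,0,0],0],
    [0.4,[0,0,0],0],
    [0.4,[0,0,0],0],
    [0.4,[0,0,0],0]
  ]
}}

```text
t: 11.9
tool_pos: [0.4886, 0.0792, 0.1247]
orientation: [3.138, -0.148, -0.0]
force: [-0.1, 0.0, 0.8]
opening: 0.0646
```

```bash
python3 -c "
from h import *
jp()
snap('side','s4.png');snap('wrist','w4.png');jp()
import cv2
a=cv2.imread('pics/s4.png')[170:300,195:335]; cv2.imwrite('pics/s4z.png',cv2.resize(a,None,fx=4.5,fy=4.5,interpolation=cv2.INTER_CUBIC))"
```

```text
t 11.9 jig pos mm [-60.1  21.4 124.7] heading err 0.0003 F [-0.06  0.04  0.81] op 64.6 tilt [-0. -0. -1.]
t 12.0 jig pos mm [-60.1  21.4 124.7] heading err 0.0003 F [-0.56 -0.39  0.66] op 65.3 tilt [-0. -0. -1.]
```

View pics/s4z.png

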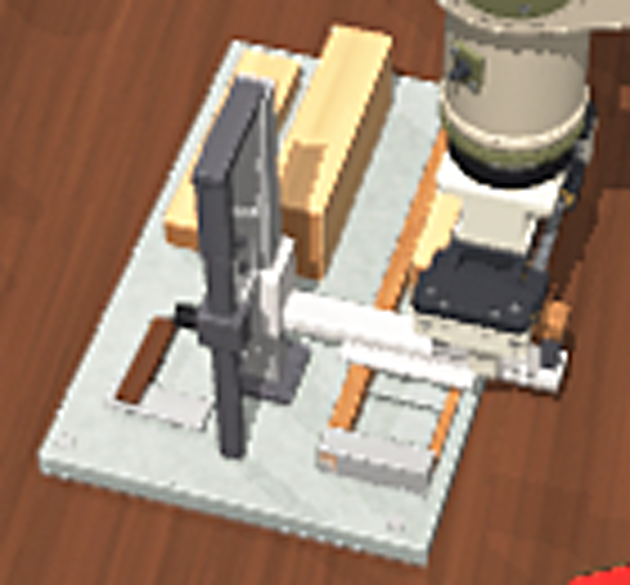

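View pics/w4.png

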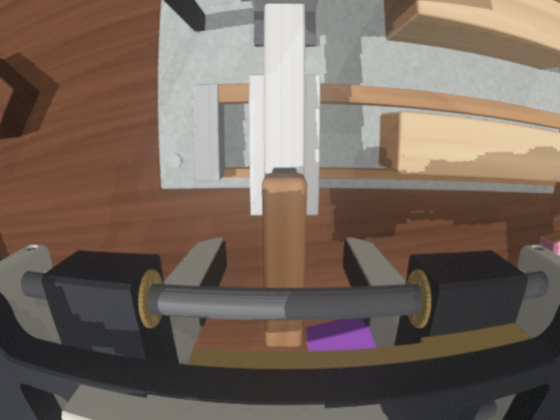

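The guard stays on the notch after release, and the handle has not moved in the wrist view. Next I'll check the bottle and mallet positions and the wrist joint before going round behind the blank.

>>> {"method": "send_rows", "body": {
  "newtons": 20,
  "targets": [
    [0.4,[0,0,-10],0],
    [0.4,[0,0,-30],0],
    [0.4,[0,0,-40],0],
    [-1,[0,0,-40],0],
    [-1,[0,0,-20],0]
  ]
}}

```text
t: 12.5
tool_pos: [0.49, 0.0793, 0.2699]
orientation: [-3.137, 0.148, -0.009]
force: [-0.3, 0.6, 0.2]
opening: 0.0532
```

```bash
python3 - <<'E'
from h import *
jp(); print(robot.read_state()['q'].round(2))
c=optics.read_camera('top')
for k,z in [('glue_bottle_mid',.08),('mallet_mid',.1)]:
    for d in optics.cut_out('top',k)[:2]:
        ys,xs=np.nonzero(d['region']); print(k,d['confidence'],(1e3*tojig(atz(c,*d['point'],z))).round(), 'left col at top', (1e3*tojig(atz(c,xs.min(),d['point'][1],.16))).round())
E
```

```text
t 12.5 jig pos mm [-58.8  21.7 269.9] heading err 0.0004 F [-0.27  0.63  0.22] op 53.2 tilt [ 0.006  0.    -1.   ]
[ 0.06 -0.17  1.7   0.    1.61  1.72]
glue_bottle_mid 0.53 [  74. -435.   80.] left col at top [  61. -367.  160.]
mallet_mid 0.65 [ 164. -412.  100.] left col at top [ 151. -361.  160.]
```

>>> {"method": "send_rows", "body": {
  "targets": [
    [-1,[7.4,39.5,0],0],
    [-1,[7.4,39.5,0],0],
    [-1,[7.4,39.5,0],0],
    [-1,[7.4,39.5,0],0],
    [-1,[7.4,39.5,0],0],
    [-1,[7.4,39.5,0],0],
    [-1,[7.4,39.5,0],0],
    [-1,[7.4,39.5,0],0]
  ]
}}

```text
t: 13.45
tool_pos: [0.5169, -0.2422, 0.2626]
orientation: [-3.137, 0.148, 0.004]
force: [0.9, 0.8, 1.2]
opening: 0.0004
```

>>> {"method": "send_rows", "body": {
  "targets": [
    [-1,[0,0,0],-0.1428],
    [-1,[0,0,0],-0.1428],
    [-1,[0,0,0],-0.1428],
    [-1,[0,0,0],-0.1428],
    [-1,[0,0,0],-0.1428],
    [-1,[0,0,0],-0.1428],
    [-1,[0,0,0],-0.1428],
    [-1,[0,0,0],-0.1428],
    [-1,[0,0,0],-0.1428],
    [-1,[0,0,0],-0.1428],
    [-1,[0,0,0],-0.1428],
    [-1,[0,0,0],0]
  ]
}}

```text
t: 14.65
tool_pos: [0.5171, -0.2405, 0.2627]
orientation: [-2.319, -2.115, 0.001]
force: [0.1, 0.1, 1.2]
opening: 0.0007
```

```bash
python3 - <<'E'
from h import *
snap('wrist','w5.png');snap('side','s5.png');jp()
E
```

```text
t 14.75 jig pos mm [  -1.4 -294.3  263.3] heading err 1.5668 F [ 0.36 -0.73  0.07] op 0.6 tilt [-0.002  0.001 -1.   ]
```

View pics/w5.png

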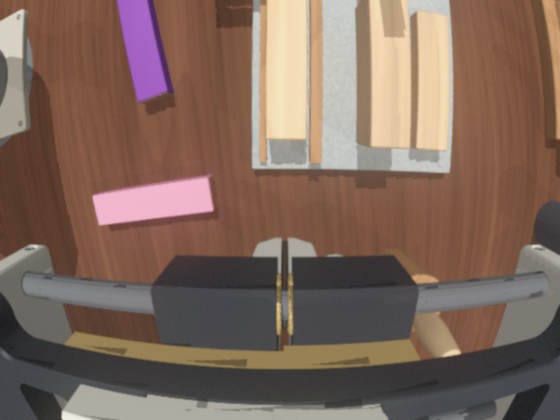

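View pics/s5.png

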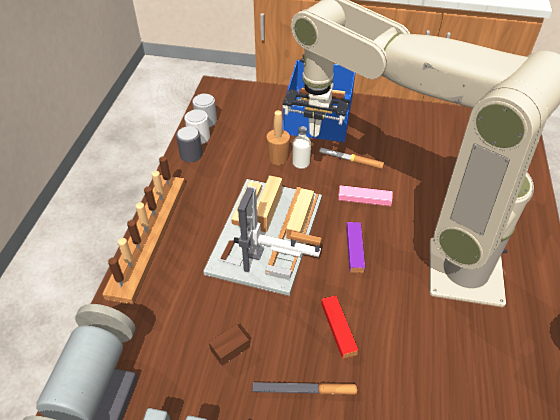

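The guard is still up in the side view. In the wrist view the blank's trailing end (columns 267–305, row 137) lines up with the tool at column 285. I'll descend and push.

>>> {"method": "send_rows", "body": {
  "targets": [
    [-1,[0,0,40],0],
    [-1,[0,0,40],0],
    [-1,[0,0,40],0],
    [-1,[0,0,40],0],
    [-1,[0,0,35],0],
    [-1,[0,0,20],0],
    [-1,[0,0,0],0],
    [-1,[0,0,0],0]
  ]
}}

```text
t: 15.55
tool_pos: [0.5176, -0.2408, 0.0498]
orientation: [-2.325, -2.111, 0.0]
force: [0.7, -0.3, 0.8]
opening: 0.0006
```

```bash
python3 - <<'E'
from h import *
snap('wrist','w6.png');jp()
E
```

```text
t 15.6 jig pos mm [  -0.  -294.9   51. ] heading err 1.5695 F [ 0.17 -0.13 -0.31] op 0.6 tilt [ 0.001 -0.001 -1.   ]
```

View pics/w6.png

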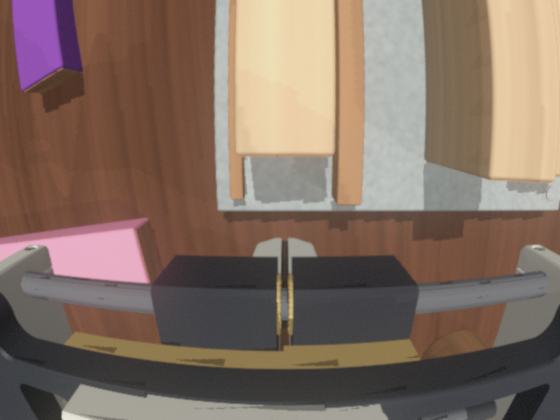

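>>> {"method": "send_rows", "body": {
  "targets": [
    [-1,[12,0,2],0],
    [-1,[12,0,0],0],
    [-1,[8,0,0],0],
    [-1,[8,0,0],0],
    [-1,[10,0,0],0],
    [-1,[10,0,0],0],
    [-1,[10,0,0],0],
    [-1,[10,0,0],0],
    [-1,[10,0,0],0],
    [-1,[10,0,0],0],
    [-1,[10,0,0],0],
    [-1,[10,0,0],0]
  ]
}}

```text
t: 16.8
tool_pos: [0.5292, -0.1207, 0.0478]
orientation: [-2.324, -2.114, 0.0]
force: [0.9, -3.3, 3.4]
opening: 0.0002
```

```bash
python3 - <<'E'
from h import *
snap('wrist','w7.png');jp()
E
```

```text
t 16.85 jig pos mm [  -1.1 -172.2   47.5] heading err 1.5716 F [-0.38  0.1  -0.56] op 0.5 tilt [-0.     0.001 -1.   ]
```

View pics/w7.png

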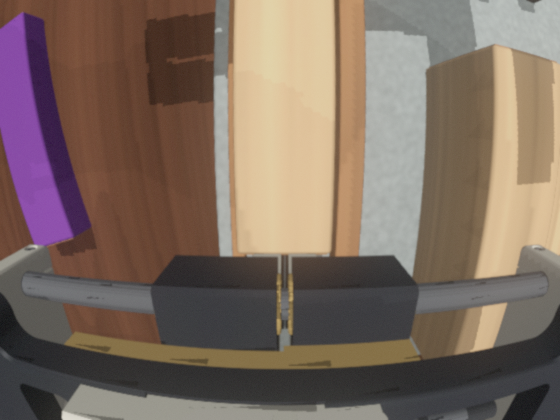

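>>> {"method": "send_rows", "body": {
  "targets": [
    [-1,[6,0,0],0],
    [-1,[6,0,0],0],
    [-1,[6,0,0],0],
    [-1,[6,0,0],0],
    [-1,[6,0,0],0],
    [-1,[6,0,0],0],
    [-1,[4,0,0],0],
    [-1,[0,0,0],0]
  ]
}}

```text
t: 17.65
tool_pos: [0.5329, -0.0809, 0.0477]
orientation: [-2.323, -2.115, -0.0]
force: [-0.4, 0.3, -0.1]
opening: 0.0005
```

>>> {"method": "send_rows", "body": {
  "targets": [
    [-1,[2,0,0],0],
    [-1,[2,0,0],0]
  ]
}}

```text
t: 17.85
tool_pos: [0.5333, -0.0778, 0.0478]
orientation: [2.324, 2.114, -0.0]
force: [-0.9, -1.3, 0.3]
opening: 0.0006
```

>>> {"method": "send_rows", "body": {
  "targets": [
    [-1,[1.5,0,0],0],
    [-1,[1.5,0,0],0]
  ]
}}

```text
t: 18.05
tool_pos: [0.5336, -0.0748, 0.0478]
orientation: [2.324, 2.114, -0.0]
force: [0.7, -1.7, -0.4]
opening: 0.0006
```

```bash
python3 - <<'E'
from h import *
jp()
E
```

```text
t 18.05 jig pos mm [  -0.8 -127.6   47.8] heading err 1.5709 F [ 0.68 -1.69 -0.36] op 0.6 tilt [ 0. -0. -1.]
```

>>> {"method": "send_rows", "body": {
  "targets": [
    [-1,[2,0,0],0],
    [-1,[1,0,0],0]
  ]
}}

```text
t: 18.25
tool_pos: [0.5339, -0.0716, 0.0478]
orientation: [2.323, 2.114, 0.0]
force: [-0.3, -1.6, -0.8]
opening: 0.0005
```

>>> {"method": "send_rows", "body": {
  "targets": [
    [-1,[1,0,0],0],
    [-1,[1,0,0],0]
  ]
}}

```text
t: 18.45
tool_pos: [0.5341, -0.0697, 0.0478]
orientation: [2.323, 2.114, 0.0]
force: [0.0, -2.5, -0.9]
opening: 0.0007
```

>>> {"method": "send_rows", "body": {
  "targets": [
    [-1,[1,0,0],0],
    [-1,[1,0,0],0]
  ]
}}

```text
t: 18.65
tool_pos: [0.5343, -0.0677, 0.0478]
orientation: [2.324, 2.114, -0.0]
force: [0.4, -1.8, 0.3]
opening: 0.0006
```

>>> {"method": "send_rows", "body": {
  "targets": [
    [-1,[1,0,0],0],
    [-1,[1,0,0],0]
  ]
}}

```text
t: 18.85
tool_pos: [0.5344, -0.0657, 0.0477]
orientation: [2.324, 2.114, -0.0]
force: [-0.1, -2.8, 0.3]
opening: 0.0005
```

>>> {"method": "send_rows", "body": {
  "targets": [
    [-1,[1,0,0],0],
    [-1,[0,0,0],0]
  ]
}}

```text
t: 19.05
tool_pos: [0.5345, -0.0648, 0.0478]
orientation: [2.323, 2.114, -0.0]
force: [-0.8, -2.7, 1.0]
opening: 0.0003
```

>>> {"method": "send_rows", "body": {
  "targets": [
    [-1,[1,0,0],0],
    [-1,[0,0,0],0]
  ]
}}

```text
t: 19.25
tool_pos: [0.5345, -0.0648, 0.0478]
orientation: [2.323, 2.113, -0.002]
force: [-2.4, -7.2, 1.5]
opening: 0.0004
```

>>> {"method": "send_rows", "body": {
  "targets": [
    [-1,[1,0,0],0],
    [-1,[0,0,0],0]
  ]
}}

```text
t: 19.45
tool_pos: [0.5345, -0.0647, 0.0479]
orientation: [2.322, 2.113, -0.004]
force: [-1.3, -12.4, 1.1]
opening: 0.0005
```

```bash
python3 - <<'E'
from h import *
jp(); snap('side','s8.png');snap('wrist','w8.png')
a=cv2.imread('pics/s8.png')[170:300,195:335]; cv2.imwrite('pics/s8z.png',cv2.resize(a,None,fx=4.5,fy=4.5,interpolation=cv2.INTER_CUBIC))
E
```

```text
t 19.45 jig pos mm [  -0.9 -117.5   47.9] heading err 1.5707 F [ -1.28 -12.42   1.1 ] op 0.5 tilt [-0.    -0.003 -1.   ]
```

View pics/s8z.png

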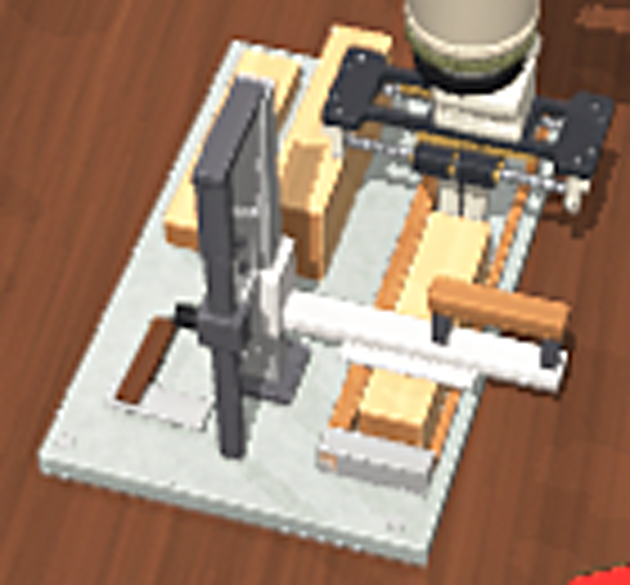

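View pics/w8.png

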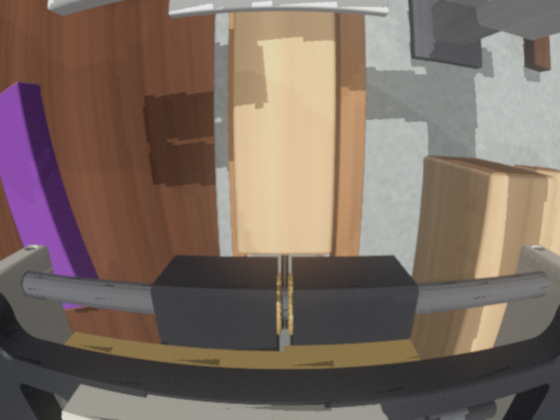

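The arm stalled firmly at TCP y = −117.5 mm with 12 N. With half the 15 mm finger width added, the blank's tail is at −110 mm, which is home. I'll back off and lift clear.

>>> {"method": "send_rows", "body": {
  "targets": [
    [-1,[-4,0,0],0],
    [-1,[-10,0,0],0],
    [-1,[-20,0,0],0],
    [-1,[-20,0,0],0],
    [-1,[-20,0,-10],0],
    [-1,[-20,0,-40],0],
    [-1,[-10,0,-45],0],
    [-1,[0,0,-45],0],
    [-1,[0,0,-45],0],
    [-1,[0,0,-20],0],
    [-1,[0,0,0],0],
    [-1,[0,0,0],0]
  ]
}}

```text
t: 20.75
tool_pos: [0.5249, -0.1664, 0.2522]
orientation: [-2.323, -2.114, -0.0]
force: [0.4, -0.2, 0.2]
opening: 0.0005
```

```bash
python3 - <<'E'
from h import *
jp(); c=snap('side','s9.png');snap('wrist','w9.png');ct=snap('top','t9.png')
a=cv2.imread('pics/s9.png')[170:300,195:335]; cv2.imwrite('pics/s9z.png',cv2.resize(a,None,fx=4.5,fy=4.5,interpolation=cv2.INTER_CUBIC))
p=json.load(open('jig.json'))
cc,s=np.cos(p[2]),np.sin(p[2])
for Q in [(-22.5,70,72),(22.5,70,72),(-22.5,-110,72),(22.5,-110,72),(-105,20,112+41.3),(-105,20,112+65.3)]:
    Q=np.array(Q)/1e3; w=np.array([cc*Q[0]-s*Q[1]+p[0],s*Q[0]+cc*Q[1]+p[1],Q[2]]); print((1e3*Q).round(),((proj(c,w)[0]-[195,170])*4.5).round())
E
```

```text
t 20.75 jig pos mm [  -0.9 -219.6  252.2] heading err 1.5712 F [ 0.41 -0.16  0.16] op 0.5 tilt [ 0.  0. -1.]
[-22.  70.  72.] [422. 418.]
[22. 70. 72.] [355. 403.]
[ -22. -110.   72.] [490. 218.]
[  22. -110.   72.] [428. 204.]
[-105.   20.  153.] [570. 310.]
[-105.   20.  177.] [572. 286.]
```

View pics/s9z.png

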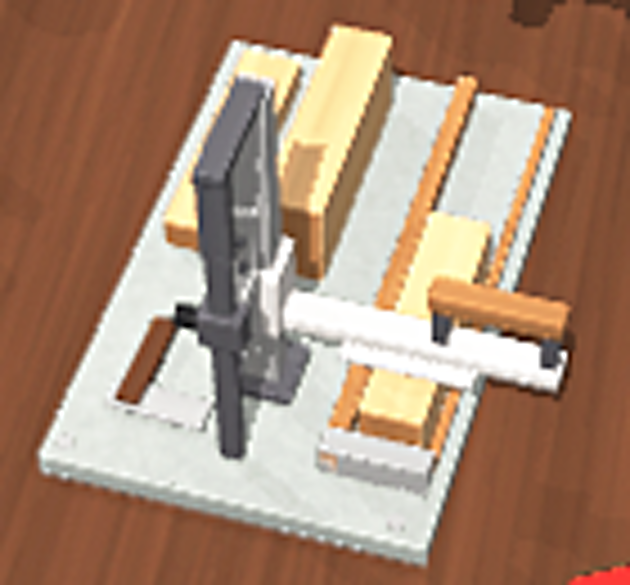

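View pics/w9.png

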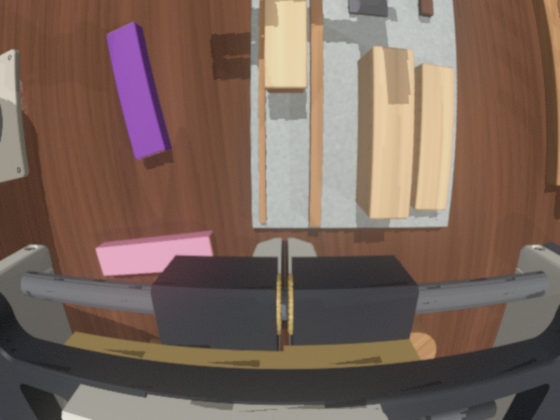

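```bash
python3 - <<'E'
from h import *
c=optics.read_camera('wrist')
for n,u,v,z in [('trail L',267,89,.072),('trail R',305,88,.072),('deck edge',287,227,.02),('deckL',252,226,.02),('deckR',447,227,.02)]:
    print(n,(1e3*tojig(wrist_at(c,u,v,z))).round(1))
E
```

```text
trail L [ -20.8 -109.8   72. ]
trail R [  18.9 -108.6   72. ]
deck edge [   0.7 -276.2   20. ]
deckL [ -44.2 -275.    20. ]
deckR [ 224.3 -278.    20. ]
```

The blank's tail is at y ≈ −110 mm, as required. The guard is up with its handle at the predicted pixels, and the spares have not moved.

```bash
python3 -c "
from h import *
print(ticket.close_job())"
```

```text
the job is handed in; nothing more can be done
None
```

I raised the guard to its second notch, set it down on the pawl, and pushed the blank home against the end stop. The job was handed in at about 21 s on the robot's clock; no verdict is reported.

- **Blank:** the one in the channel was the 52 mm blank.
- **Guard:** the second pin passed the pawl at a joint height of about 41 mm. I eased the guard down until the pawl took its weight. The force reading went from about 6 N of load to 2.6 N of push, so the pawl was never forced. The underside is about 9 mm above the blank, and the guard stayed in place after I let go.
- **Blank home:** I pushed it at the centre of its tail with the fingers shut. The arm stalled with the force climbing to 12 N, and the finger position put the tail at jig y ≈ −110 mm. The wrist camera put it at about −109 mm.
- **Last look:** the handle was where a 41 mm lift should put it, and the spares looked unmoved. The arm was clear, with about 0 N on the tool.
- **Disagreements:** the side camera's blank corners were 1–2 pixels off the predicted ones. The wrist camera's deck edge was 2–5 mm off. I put both down to camera calibration and relied on the stall against the stop. I did not compare the other things on the bench one by one.

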